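# Open the safety-capped stain bottle

### The arm

A 6-joint arm with a two-finger parallel gripper is mounted at the origin on the work surface. World frame = base frame: x ahead of the robot, y to its left, z up, the work surface at z = 0. Lengths are in m, angles in rad, forces in N, time in s.
With the tool pointing down it reaches from about 0.35 to 0.775 m from the base axis. Payload 5.5 kg.
Tool frame: the origin (TCP) lies midway between the tips of the shut fingers; the grasp point (between the pads) lies 19 mm behind it; z points along the fingers, y is the direction in which the jaws open and shut (so a half turn about z gives the same grasp; the last joint's range is limited). The gripper opens to 85 mm and grips with 20 to 120 N. Pads are 22 mm wide; open, the fingers measure 114 mm over their backs; the gripper's body (76 mm by 85 mm) begins 54 mm behind the grasp point. The pads swing forward as they close: fully open they stand 13 mm farther back than shut.
Start: joints at [0.963, 0.313, 0.046, 1.304, 0, 1.431], TCP at [0.259, 0.513, 0.2] pointing down, gripper open.
Joint ranges: [-2.76, 2.76], [-0.86, 1.69], [-1.03, 1.26], [-2.2, 2.34], [-1.47, 1.5], [-3.14, 3.14]. Speed limits (rad/s): [2.57, 2.57, 3.14, 3.14, 3.14, 3.14].

### API

Orientations are given as a unit quaternion [w, x, y, z].
In Python, from cell import robot, cams, finder gives the robot as it stands. The module is installed in compiled form; this text tells all that it offers.
- The arm moves only by the tool move_arm, never from a script. Its argument "motion" is a list of rows, each a list of 7 numbers: the shift along the tool's x, y, z in units of 30 mm (1.0 is 30 mm), then the turn, a rotation vector about the tool's x, y, z in units of 6 degrees (1.0 is 6 degrees), then the opening, from 0 (shut) to 1 (fully open). A call has 1 to 10 rows; each row shifts and turns the commanded pose from where the row before left it, along the tool's axes as they then stand; what a row does not reach is not made up. A row lasts 1/12 s, in which the tool goes at most 41.7 mm and 7.16 degrees, less where a joint would pass 70% of its speed; a pose out of reach is approached as far as the arm can. A call is refused whole if a number of a shift passes 1 or a number of a turn 1, either way. A call with a gripper value outside its range is refused whole. The fingers move at their own pace and stop on an object; "force" is the grip in N (left out, the last holds). Time passes only in rows, so rows that do not move let the fingers close. It gives the time, the measured TCP pose, the force and the opening at its end, in the units of the state.
- robot.state(): the state, without advancing time (a new reading comes with each control period).
- cams.grab_frame(name): name is "side" or "top" or "wrist"; returns the picture (384x512x3 uint8, red, green, blue); there is no depth.
- cams.calibration(name): a dict with "fovy" (degrees; the focal length in pixels is half the picture's height over the tangent of half this angle, whatever the lens; pixels are square), "cx", "cy" (the principal point, pixels), "R" (3x3) and "t" (3): a world point X has camera coordinates R X + t; the wrist camera has in their place "T_tool_cam" (4x4, takes a point from camera to tool coordinates, whose origin is the TCP and whose axes are the flange's). Camera axes: x right, y down, z forward; pixel columns grow to the right and rows downward; lengths in m; the calibration is good to about 2 mm. The wrist camera is an equidistant fisheye: a pixel r from the principal point sees the ray r / f radians off the axis. A picture is of the moment at which its call begins: read the wrist's pose just before it. calibration takes no time and is no camera call.
- robot.finish_job(): hands the job in, once; it reports no verdict.
Trained networks look in the newest picture that a camera, given by its name, has taken for a name from the list of things; names that differ only in an ending like _2 or _b are one class to them, and where a whole thing is asked for, a point or a joint stands for the part that bears it (a point fixed in the world has none). Each returns a list of dicts, best first, with "p" (0 to 1); they miss things now and then, are a little off and sometimes report something else, mostly with a low value. They report only what shows in the picture. A call takes as long as a camera call. They do not tell look-alikes from the thing itself.
- finder.find_in(target, camera): "centre" ([x, y, z] in m, in the coordinates of the camera as it stood for that picture, good to about 4 mm: the middle of the surface that is visible of it).
- finder.place_of(target, camera): "centre" ([x, y, z] in m, in the coordinates of the camera as it stood for that picture, good to about 4 mm: a listed point, or the origin of a listed thing).
The state is a dict: "time": time; "qpos": joint angles; "joint_vel": joint speeds; "joint_torque": joint torques, N m; "tool_pos": TCP position; "eef_rot": TCP orientation; "ft_force": force on the tool from outside, world axes, zero at the start; "ft_torque": the same for the moment, N m; "width": finger opening in m.
Only numpy, scipy, OpenCV 4.12 (cv2) and the standard library are available. Lean on these libraries where they do the work, as an engineer would, in place of code of your own. Each camera call takes 0.05 s, during which the arm holds its last target.

### The job

Open the brown stain bottle that is held in the bench clamp: turn its white safety cap anticlockwise (seen from above) until you feel it catch, press it down against its spring and, keeping it down, turn it on a little, easing it up gently to feel where it comes free, then lift it straight off and stand it, open side down, inside the square steel tray. Do not force the cap (never load it against the bottle with more than about 60 N, all contacts added up, in pressing, turning or pulling), set it down gently rather than dropping it, and leave the other things on the bench where they are.

Things in the scene. Friction and masses are not known exactly. Their poses are not given: they have to be found in the camera images.
- cap: White ribbed round safety cap, a hollow cup, open side down: 50 mm outside diameter, 36 mm high, about 50 g, skirt 3 mm, top 5 mm thick. Origin at the centre of its open underside, z up. Starts locked on the bottle, its top 140 mm above the bench. Round outside: grip its sides at any yaw. Two lugs inside its rim hook under a ledge on the neck (bayonet): unpressed it only turns within the slack of its catch and cannot be pulled off.
- cap_top (a point): Centre of the cap's top face, 36 mm above its origin. Pressed past its catch the cap can turn. The depth of the catch is unknown and differs each time: 3.5 to 7 mm, with a hard stop 2 mm deeper. The spring takes 6 N at first and 0.6 N more per mm, so a push of 14 to 18 N always holds the cap fully down on its hard stop, clear of the catch. The 1.5 mm sideways play on the neck stays.
- bottle: Brown glass bottle, 68 mm diameter, fixed in a grey clamp on a 110 x 110 mm steel plate; it does not move. Origin on its axis at bench height, z up. Shoulder 70 to 88 mm high, neck 32 mm diameter, its rim at 126 to 129.5 mm. The locked cap's underside is at 104 mm; the cap is clear of the neck when its underside is above 135 mm.
- neck (a point): Point on the bottle's axis, 129 mm above the bench. Unpressed, the cap turns loosely anticlockwise (0 to 62 degrees, unknown) until its lugs butt on the catch (0.1 N m over the friction shows it; keep under 0.3). From there, pressed down, it turns on: 26 degrees further it is free, within 4 degrees only, with no stop. Short or past, the ledge blocks it after 2 mm of rise: press, turn 3 degrees, retry. In the gap it may rub: jiggle it.
- liner (a joint): The white spring-loaded sealing plate in the bottle's mouth, pushed down by the cap. Value in m: 0 with the cap locked, grows with how far the cap is pressed (hard stop at 0.0055 to 0.009), -0.0015 when the cap is off.
- tray: Square steel tray, 180 x 180 mm, 12 mm high, wall and floor 4 mm thick, fixed on the bench. Origin at the centre of its underside; its inner floor is 4 mm above the bench.
- slide_box: Bystander: grey box for microscope slides, 77 x 47 x 32 mm. Origin under its centre.
- small_bottle: Bystander: small brown bottle standing loose, 44 mm diameter, 85 mm high. Origin under its centre.
- beaker: Bystander: glass beaker, 68 mm diameter, 75 mm high. Origin under its centre.
- stain_jar: Bystander: square glass staining jar with a white lid, 66 x 66 x 77 mm. Origin under its centre.
- jar: Bystander: round glass jar with a steel lid, 60 mm diameter, 60 mm high. Origin under its centre.
- brush: Bystander: small brush lying flat, 150 mm long. Origin under its middle.
Not all that is in view belongs to the job. Of the things like the cap, leave any that is pink; of the rest the larger one is meant.

How it is judged:
On the way, in this order (a step that is already met when the one before it is completed fails the run):
1. the cap is pressed down, more than 3.3 mm (value of joint liner above 0.0033 m), for 0.1 s.
2. the cap is off the bottle, lifted clear of the neck (z of cap in the frame of bottle above 0.135 m), for 0.1 s.
At the end, for the whole second after the job is handed in: The cap stands upright, open side down, flat on the tray's inner floor (within 4 mm of height, 0.08 rad of tilt, its centre within 62 mm of the tray's centre along each side), released and at rest (z of cap in the frame of tray between 0.001 and 0.008 m and x of cap in the frame of tray between -0.062 and 0.062 m and y of cap in the frame of tray between -0.062 and 0.062 m and angle between cap's own z axis and vertical below 0.08 rad and linear speed of cap below 0.02 m/s and angular speed of cap below 0.2 rad/s and contact force between the fingers and cap below 0.05 N); the robot touches nothing.
It fails at once if the cap is forced: more than 60 N between cap and bottle (contact force between cap and bottle above 60 N).
It fails at once if the cap is dropped or thrown: faster than 0.5 m/s with no finger on it (contact force between the fingers and cap below 0.01 N and linear speed of cap above 0.5 m/s).
It fails at once if the cap is slammed into the tray: more than 40 N (contact force between cap and tray above 40 N).
It fails at once if another thing on the bench is moved by more than 30 mm or tipped (distance of any of slide_box, small_bottle, beaker, stain_jar, jar, brush from where it was at the start of the episode above 0.03 m or angle between any of slide_box, small_bottle, beaker, stain_jar, jar's own z axis and vertical above 0.4 rad).
It also fails if it takes over 72 s, if anything falls off the work surface, if the arm or the gripper's body presses on something with over 40 N, if the wrist force passes 120 N, or if a joint passes its speed limit or range.

## Working session

There is one attempt and no reset: what is moved stays moved. The work goes in short steps, Python scripts to look and compute and a tool call to move; the robot and the scene stay as the last step left them, time stands still between calls to the robot, and variables do not carry over. Pictures are saved under pics/ and viewed, and the job is handed in when it is done.

Besides the shell and the picture viewer there is one more tool, called after ">>>" as name(argument=value, ...) on one line, values as JSON. move_arm: Moves the arm, as the interface text tells. Its arguments: {"type":"object","properties":{"motion":{"type":"array"},"force":{"type":"number"}},"required":["motion"]}

```bash
mkdir -p pics; cat > h.py <<'E'
import numpy as np, cv2
from cell import robot, cams, finder
from scipy.spatial.transform import Rotation as Rn
def rot(s=None):
    s=s or robot.state(); q=s["eef_rot"]; return Rn.from_quat([q[1],q[2],q[3],q[0]]).as_matrix()
def world(c,cam,s=None):
    k=cams.calibration(cam); c=np.array(c)
    if cam=="wrist":
        s=s or robot.state(); T=np.array(k["T_tool_cam"]); return rot(s)@(T[:3,:3]@c+T[:3,3])+np.array(s["tool_pos"])
    return np.array(k["R"]).T@(c-np.array(k["t"]))
def proj(X,cam):
    k=cams.calibration(cam); c=np.array(k["R"])@np.array(X)+np.array(k["t"]); f=192/np.tan(np.radians(k["fovy"])/2)
    return k["cx"]+f*c[0]/c[2],k["cy"]+f*c[1]/c[2]
E
python3 - <<'E'
from h import *
s=robot.state(); print({k:np.round(v,3).tolist() for k,v in s.items()}); print(rot().round(2))
for c in("top","side"):
    im=cams.grab_frame(c); cv2.imwrite(f"pics/{c}0.png",im[:,:,::-1])
    for n in("cap","bottle","tray"):
        for d in finder.place_of(n,c)[:4]: print(c,n,round(d["p"],2),world(d["centre"],c).round(3),np.round(proj(world(d["centre"],c),c)))
E
```

```text
{'time': 0.0, 'qpos': [0.963, 0.314, 0.045, 1.304, 0.0, 1.431], 'joint_vel': [0.0, -0.001, -0.0, -0.0, 0.001, -0.0], 'joint_torque': [-0.0, -48.063, 29.853, 0.019, -0.0, -0.0], 'tool_pos': [0.259, 0.513, 0.199], 'eef_rot': [-0.0, 0.232, 0.973, -0.001], 'ft_force': [0.836, -1.072, -0.123], 'ft_torque': [-0.051, 0.008, -0.041], 'width': 0.085}
[[-0.89  0.45 -0.  ]
 [ 0.45  0.89 -0.  ]
 [ 0.   -0.   -1.  ]]
top cap 0.86 [ 0.465  0.318 -0.001] [160. 248.]
top cap 0.66 [0.48  0.198 0.101] [199. 240.]
top cap 0.51 [ 0.372  0.226 -0.002] [193. 282.]
top bottle 0.59 [ 0.481  0.196 -0.002] [204. 242.]
top bottle 0.57 [0.658 0.01  0.002] [272. 178.]
top tray 0.57 [ 0.475 -0.242 -0.001] [365. 243.]
side cap 0.74 [0.364 0.225 0.   ] [346. 293.]
side cap 0.71 [0.477 0.202 0.104] [298. 254.]
side cap 0.55 [ 0.462  0.321 -0.001] [301. 335.]
side bottle 0.63 [ 0.481  0.202 -0.001] [291. 280.]
side tray 0.73 [ 0.474 -0.239  0.004] [293. 148.]
```

View pics/top0.png

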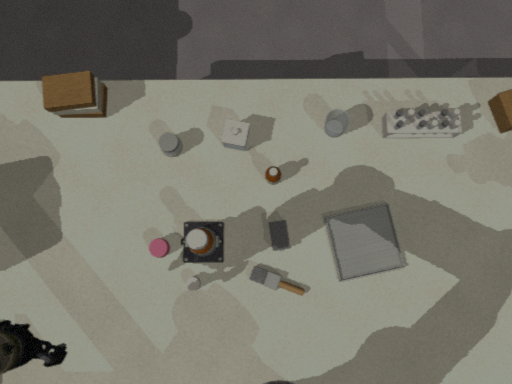

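View pics/side0.png

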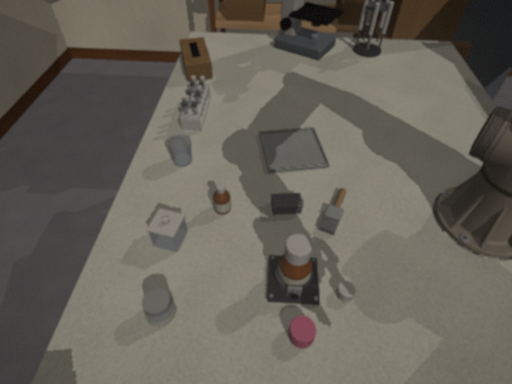

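```bash
python3 - <<'E'
import cv2
a=cv2.imread("pics/top0.png")[200:310,130:260]; b=cv2.imread("pics/side0.png")[220:350,260:390]
cv2.imwrite("pics/crop0.png",cv2.hconcat([cv2.resize(a,(390,390)),cv2.resize(b,(390,390))]))
E
```

```text
(no output)
```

View pics/crop0.png

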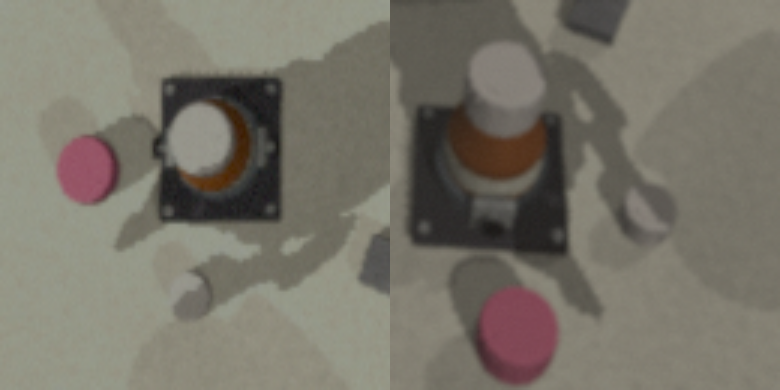

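Candidates: the white cap on the bottle (top 199,240; side 298,250), a pink one (top 160,248) and a small white one (top 193,282). I choose the one on the bottle: it is white, larger, and sits on the neck, as the crop confirms.

>>> move_arm(motion=[[-0.9,-0.48,0,0,0,0,1],[-0.9,-0.48,0,0,0,0,1],[-0.9,-0.48,0,0,0,0,1],[-0.9,-0.48,0,0,0,0,1],[-0.9,-0.48,0,0,0,0,1],[-0.9,-0.48,0,0,0,0,1],[-0.9,-0.48,0,0,0,0,1],[-0.9,-0.48,0,0,0,0,1],[-0.9,-0.48,0,0,0,0,1],[0,0,0,0,0,0,1]], force=40)

```text
time: 1.23
tool_pos: [0.4206, 0.2845, 0.2002]
eef_rot: [0.001, 0.234, 0.972, -0.0]
ft_force: [0.4, -0.3, 0.4]
width: 0.0854
```

```bash
cat > look.py <<'E'
from h import *
import sys
s=robot.state(); im=cams.grab_frame("wrist"); cv2.imwrite(f"pics/{sys.argv[1]}.png",im[:,:,::-1])
print({k:np.round(s[k],3).tolist() for k in("time","qpos","tool_pos","ft_force","width")}); print(rot(s).round(3))
for n in("cap","bottle","cap_top"):
    for d in finder.place_of(n,"wrist")[:3]:
        w=world(d["centre"],"wrist",s); print(n,round(d["p"],2),w.round(4), "tool units",(rot(s).T@(w-s["tool_pos"])/.03).round(3))
E
python3 look.py w1; python3 -c "
from h import *
print(cams.calibration('wrist'))"
```

```text
{'time': 1.233, 'qpos': [0.438, 0.182, -0.125, 1.262, -0.002, 0.911], 'tool_pos': [0.421, 0.284, 0.2], 'ft_force': [0.419, -0.308, 0.448], 'width': 0.085}
[[-0.89   0.456  0.002]
 [ 0.456  0.89  -0.001]
 [-0.002 -0.    -1.   ]]
cap 0.91 [0.3686 0.227  0.0013] tool units [ 0.685 -2.494  6.629]
cap 0.8 [0.4823 0.1983 0.1041] tool units [-3.132 -1.621  3.209]
cap 0.74 [0.464  0.3182 0.0024] tool units [-0.762  1.66   6.596]
bottle 0.64 [ 0.482   0.2047 -0.0027] tool units [-3.021 -1.433  6.771]
cap_top 0.91 [0.461  0.3214 0.0361] tool units [-0.627  1.71   5.472]
cap_top 0.72 [0.4839 0.1994 0.14  ] tool units [-3.166 -1.565  2.013]
cap_top 0.72 [0.3711 0.2266 0.0239] tool units [ 0.602 -2.467  5.874]
{'fovy': 65.70646984690485, 'cx': 250.7251908757345, 'cy': 190.44275526955212, 'T_tool_cam': array([[ 2.75450368e-04, -9.45963026e-01, -3.24274387e-01,
         8.32140898e-02],
       [ 9.99999872e-01,  1.23039611e-04,  4.90508705e-04,
        -9.85864455e-04],
       [-4.24104504e-04, -3.24274481e-01,  9.45962939e-01,
        -1.73579238e-01],
       [ 0.00000000e+00,  0.00000000e+00,  0.00000000e+00,
         1.00000000e+00]])}
```

View pics/w1.png

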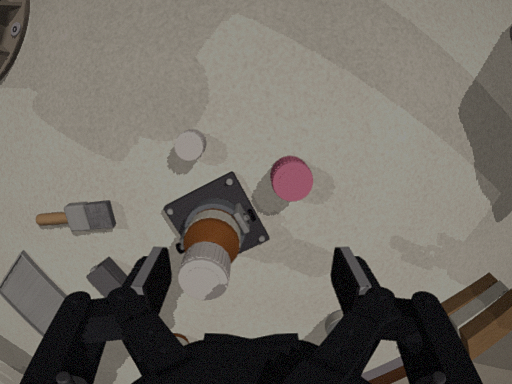

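```bash
cat > ray.py <<'E'
from h import *
from scipy.optimize import least_squares
def ray(u,v,s):
    k=cams.calibration("wrist"); f=192/np.tan(np.radians(k["fovy"])/2)
    dx,dy=u-k["cx"],v-k["cy"]; r=np.hypot(dx,dy); th=r/f
    c=np.array([np.sin(th)*dx/r,np.sin(th)*dy/r,np.cos(th)]); T=np.array(k["T_tool_cam"]); R=rot(s)
    return R@T[:3,3]+np.array(s["tool_pos"]), R@T[:3,:3]@c
def at(u,v,z,s):
    o,d=ray(u,v,s); return o+d*(z-o[2])/d[2]
def pix(X,s):
    k=cams.calibration("wrist"); f=192/np.tan(np.radians(k["fovy"])/2);T=np.array(k["T_tool_cam"])
    t=rot(s).T@(np.array(X)-s["tool_pos"]); c=T[:3,:3].T@(t-T[:3,3]); th=np.arctan2(np.hypot(c[0],c[1]),c[2]); r=np.hypot(c[0],c[1])
    return k["cx"]+f*th*c[0]/r,k["cy"]+f*th*c[1]/r
E
python3 - <<'E'
from ray import *
s=robot.state(); im=cv2.imread("pics/w1.png")
big=cv2.resize(im[190:320,140:280],None,fx=4,fy=4,interpolation=cv2.INTER_CUBIC)
for cx,cy,col in((.481,.200,(0,0,255)),(.4835,.1985,(0,255,0))):
    p=np.array([[((np.array(pix([cx+.025*np.cos(a),cy+.025*np.sin(a),.14],s))-[140,190])*4+1.5)] for a in np.linspace(0,6.28,60)],np.int32)
    cv2.polylines(big,[p],True,col,1)
cv2.imwrite("pics/ov1.png",big)
E
```

```text
(no output)
```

View pics/ov1.png

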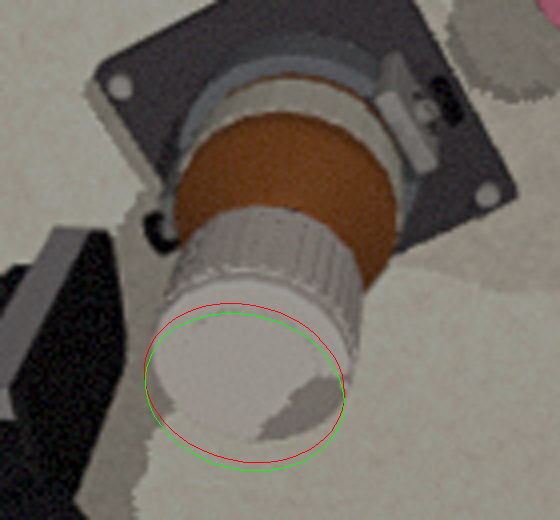

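```bash
python3 - <<'E'
from ray import *
s=robot.state(); im=cv2.imread("pics/w1.png")
u,v=pix([.481,.2,.14],s); print(u,v,at(u,v,.14,s),at(u+2,v-5.5,.14,s))
c=at(u+2,v-5,.14,s)
big=cv2.resize(im[190:320,140:280],None,fx=4,fy=4,interpolation=cv2.INTER_CUBIC)
for z,cc,col in((.14,c,(0,0,255)),(.104,c,(0,255,0))):
    p=np.array([[((np.array(pix([cc[0]+.025*np.cos(a),cc[1]+.025*np.sin(a),z],s))-[140,190])*4+1.5)] for a in np.linspace(0,6.28,60)],np.int32)
    cv2.polylines(big,[p],True,col,1)
cv2.imwrite("pics/ov2.png",big)
# top & side overlay
o=[]
for cam,(x0,y0) in(("top",(160,200)),("side",(250,210))):
    im=cv2.imread(f"pics/{cam}0.png")[y0:y0+80,x0:x0+80]; b=cv2.resize(im,None,fx=4.8,fy=4.8,interpolation=cv2.INTER_CUBIC)
    for (x,y),col in(((.481,.2),(0,0,255)),((c[0],c[1]),(0,255,0))):
        p=np.array([[((np.array(proj([x+.025*np.cos(a),y+.025*np.sin(a),.14],cam))-[x0,y0])*4.8+2)] for a in np.linspace(0,6.28,60)],np.int32)
        cv2.polylines(b,[p],True,col,1)
    o.append(b)
cv2.imwrite("pics/ov3.png",cv2.hconcat(o))
E
```

```text
200.4892534695154 286.38203606642736 [0.481 0.2   0.14 ] [0.47597753 0.20542118 0.14      ]
```

View pics/ov2.png

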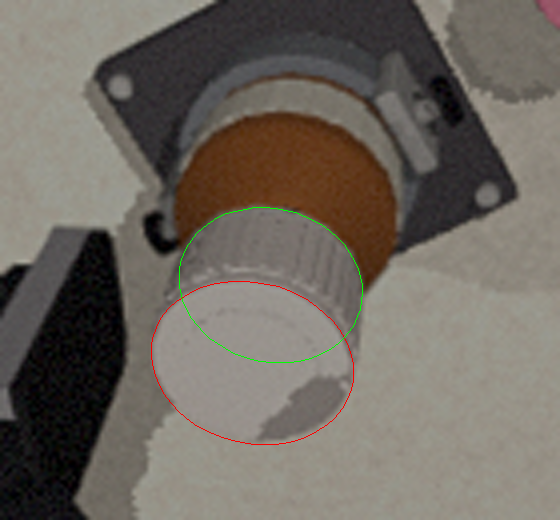

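View pics/ov3.png

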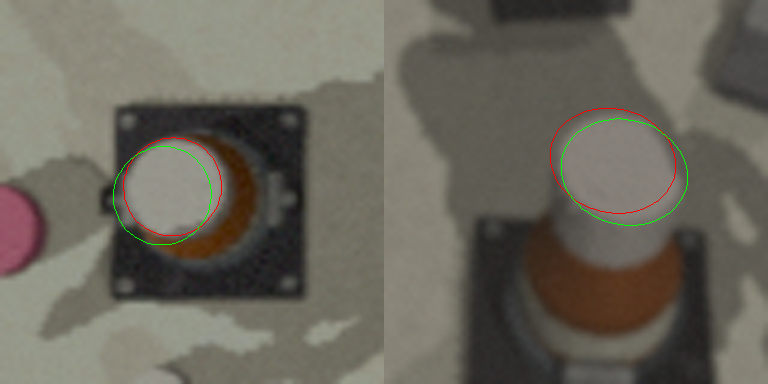

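>>> move_arm(motion=[[-0.75,-0.39,0,0,0,0,1],[-0.75,-0.39,0,0,0,0,1],[-0.75,-0.39,0,0,0,0,1],[-0.74,-0.39,0,0,0,0,1],[0,0,0,0,0,0,1]])

```text
time: 1.85
tool_pos: [0.4785, 0.2045, 0.2]
eef_rot: [0.001, 0.232, 0.973, -0.0]
ft_force: [-0.4, 0.6, -0.6]
width: 0.0858
```

```bash
python3 look.py w2; python3 - <<'E'
from ray import *
s=robot.state(); im=cv2.imread("pics/w2.png"); x0,y0=180,230
big=cv2.resize(im[230:384,170:330],None,fx=3.8,fy=3.8,interpolation=cv2.INTER_CUBIC)
for c,col in(((.481,.2),(0,0,255)),((.4765,.205),(0,255,0)),((.479,.202),(255,0,0))):
    p=np.array([[((np.array(pix([c[0]+.025*np.cos(a),c[1]+.025*np.sin(a),.14],s))-[170,230])*3.8+1.5)] for a in np.linspace(0,6.28,60)],np.int32)
    cv2.polylines(big,[p],True,col,1)
cv2.imwrite("pics/ov4.png",big)
E
```

```text
{'time': 1.85, 'qpos': [0.25, 0.206, -0.096, 1.268, -0.001, 0.719], 'tool_pos': [0.478, 0.204, 0.2], 'ft_force': [-0.377, 0.559, -0.63], 'width': 0.086}
[[-0.892  0.452  0.001]
 [ 0.452  0.892 -0.001]
 [-0.002 -0.    -1.   ]]
cap 0.89 [0.3644 0.2279 0.0008] tool units [ 3.756 -1.021  6.634]
cap 0.76 [0.4636 0.3197 0.0007] tool units [2.191 3.203 6.638]
cap 0.73 [0.4793 0.1995 0.1083] tool units [-0.096 -0.135  3.058]
bottle 0.57 [0.4814 0.1995 0.0012] tool units [-0.152 -0.103  6.626]
cap_top 0.96 [0.4606 0.3173 0.0367] tool units [2.242 3.085 5.44 ]
cap_top 0.9 [0.3712 0.2262 0.0236] tool units [ 3.526 -0.968  5.875]
cap_top 0.86 [0.4821 0.1996 0.1403] tool units [-0.177 -0.089  1.991]
```

View pics/ov4.png

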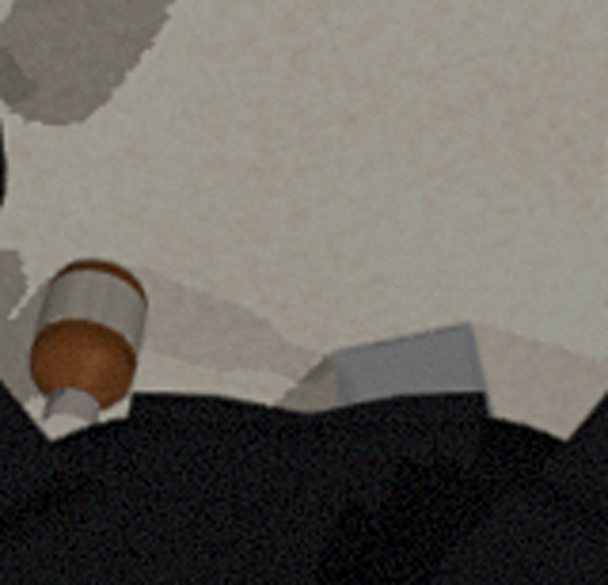

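```bash
python3 - <<'E'
from ray import *
s=robot.state(); im=cv2.imread("pics/w2.png"); 
u,v=pix([.479,.202,.14],s); print(u,v); a,b=int(u)-70,int(v)-60
big=cv2.resize(im[b:b+120,a:a+140],None,fx=5,fy=5,interpolation=cv2.INTER_CUBIC)
for c,col in(((.481,.2),(0,0,255)),((.4765,.205),(0,255,0)),((.479,.202),(255,0,0))):
    p=np.array([[((np.array(pix([c[0]+.025*np.cos(t),c[1]+.025*np.sin(t),.14],s))-[a,b])*5+2)] for t in np.linspace(0,6.28,60)],np.int32)
    cv2.polylines(big,[p],True,col,1)
cv2.imwrite("pics/ov5.png",big)
E
```

```text
248.13048642841864 199.72049267863767
```

View pics/ov5.png

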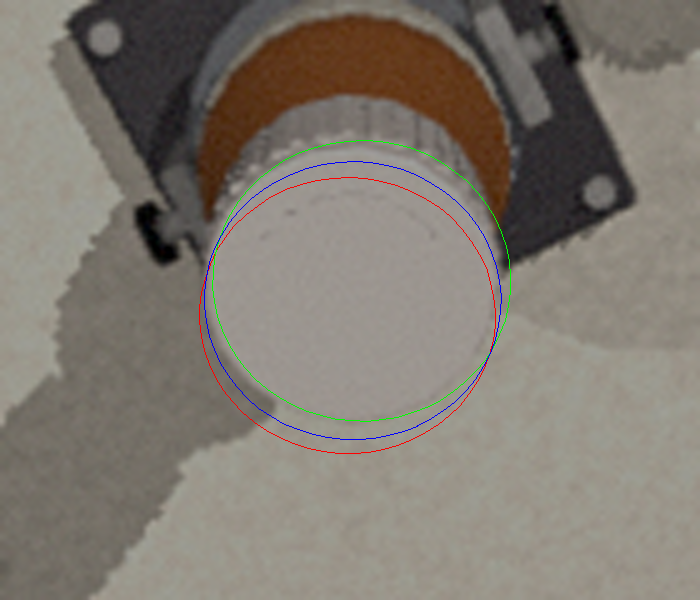

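View pics/w2.png

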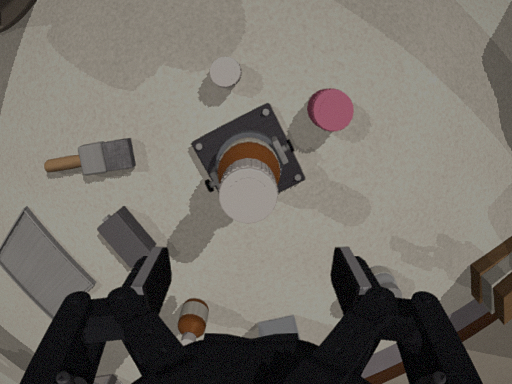

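Wrist view: the cap is at (248,194) between the fingers, and the networks and my overlay differ by a few mm along tool x. I'll take a second view at +90° yaw to cross-check.

>>> move_arm(motion=[[0,0,0,0,0,1,1],[0,0,0,0,0,1,1],[0,0,0,0,0,1,1],[0,0,0,0,0,1,1],[0,0,0,0,0,1,1],[0,0,0,0,0,1,1],[0,0,0,0,0,1,1],[0,0,0,0,0,1,1],[0,0,0,0,0,1,1],[0,0,0,0,0,1,1]])

```text
time: 2.88
tool_pos: [0.4757, 0.2072, 0.2002]
eef_rot: [-0.0, 0.688, 0.726, 0.0]
ft_force: [0.2, 1.4, -0.2]
width: 0.0857
```

>>> move_arm(motion=[[0,0,0,0,0,1,1],[0,0,0,0,0,1,1],[0,0,0,0,0,1,1],[0,0,0,0,0,1,1],[0,0,0,0,0,1,1],[0,0,0,0,0,0,1],[0,0,0,0,0,0,1]])

```text
time: 3.47
tool_pos: [0.476, 0.2069, 0.2002]
eef_rot: [-0.0, 0.85, 0.526, 0.0]
ft_force: [-0.1, -0.8, 0.5]
width: 0.0852
```

```bash
python3 look.py w3; python3 - <<'E'
from ray import *
s=robot.state(); im=cv2.imread("pics/w3.png"); 
u,v=pix([.479,.202,.14],s); print(u,v); a,b=int(u)-70,int(v)-60
big=cv2.resize(im[b:b+120,a:a+140],None,fx=5,fy=5,interpolation=cv2.INTER_CUBIC)
for c,col in(((.481,.2),(0,0,255)),((.4765,.205),(0,255,0)),((.479,.202),(255,0,0))):
    p=np.array([[((np.array(pix([c[0]+.025*np.cos(t),c[1]+.025*np.sin(t),.14],s))-[a,b])*5+2)] for t in np.linspace(0,6.28,60)],np.int32)
    cv2.polylines(big,[p],True,col,1)
cv2.imwrite("pics/ov6.png",big)
E
```

```text
{'time': 3.467, 'qpos': [0.255, 0.204, -0.098, 1.269, 0.0, 2.289], 'tool_pos': [0.476, 0.207, 0.2], 'ft_force': [-0.095, -0.818, 0.54], 'width': 0.085}
[[ 0.447  0.895  0.   ]
 [ 0.895 -0.447  0.   ]
 [ 0.    -0.    -1.   ]]
cap 0.87 [0.478  0.2008 0.1072] tool units [-0.152  0.151  3.102]
cap 0.87 [0.3674 0.226  0.0009] tool units [-1.048 -3.524  6.645]
cap 0.59 [0.4643 0.3178 0.0027] tool units [ 3.133 -2.001  6.583]
bottle 0.93 [ 0.4838  0.2042 -0.0025] tool units [0.033 0.273 6.757]
bottle 0.73 [0.7717 0.113  0.002 ] tool units [ 1.601 10.216  6.607]
cap_top 0.89 [0.4824 0.2007 0.1379] tool units [-0.089  0.282  2.077]
cap_top 0.68 [0.3721 0.2265 0.0267] tool units [-0.963 -3.389  5.783]
cap_top 0.6 [0.4621 0.3195 0.0384] tool units [ 3.151 -2.093  5.394]
255.05802249663122 196.35215083092055
```

View pics/ov6.png

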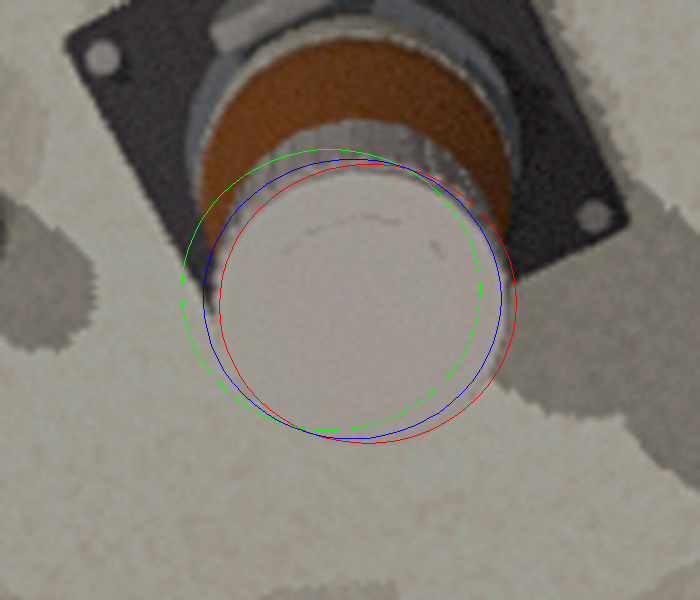

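>>> move_arm(motion=[[-0.11,0.19,0,0,0,0,1],[0,0,0.6,0,0,0,1],[0,0,0.6,0,0,0,1],[0,0,0.6,0,0,0,1],[0,0,0.6,0,0,0,1],[0,0,0.5,0,0,0,1],[0,0,0.3,0,0,0,1],[0,0,0,0,0,0,1],[0,0,0,0,0,0,1]])

```text
time: 4.42
tool_pos: [0.4803, 0.2, 0.1041]
eef_rot: [-0.0, 0.852, 0.524, -0.0]
ft_force: [0.8, -0.0, 0.3]
width: 0.0849
```

```bash
python3 look.py w4
```

```text
{'time': 4.417, 'qpos': [0.24, 0.259, -0.27, 1.043, 0.0, 2.279], 'tool_pos': [0.48, 0.2, 0.104], 'ft_force': [0.778, -0.034, 0.317], 'width': 0.085}
[[ 0.451  0.893 -0.001]
 [ 0.893 -0.451 -0.   ]
 [-0.    -0.    -1.   ]]
cap 0.91 [0.4825 0.1993 0.1053] tool units [ 0.011  0.075 -0.039]
cap 0.91 [ 0.369   0.2238 -0.0015] tool units [-0.965 -3.669  3.523]
cap 0.72 [0.481  0.1996 0.1381] tool units [-1.000e-03  2.600e-02 -1.133e+00]
bottle 0.87 [ 0.4804  0.2029 -0.0012] tool units [ 0.089 -0.04   3.509]
cap_top 0.71 [0.3744 0.2287 0.0257] tool units [-0.738 -3.582  2.614]
cap_top 0.65 [0.4624 0.3157 0.0357] tool units [ 3.175 -2.272  2.279]
```

View pics/w4.png

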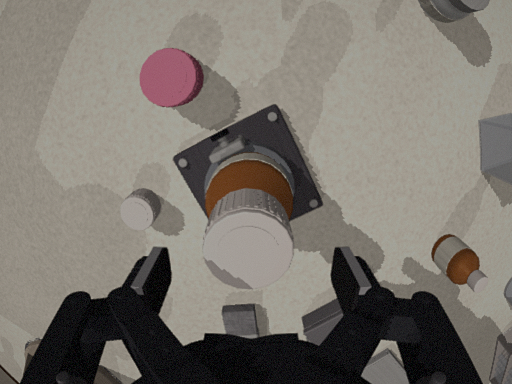

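Both fingers clear, cap centred at (248,245). Close gently.

>>> move_arm(motion=[[0,0,0,0,0,0,0.7],[0,0,0,0,0,0,0.6],[0,0,0,0,0,0,0.5],[0,0,0,0,0,0,0.4],[0,0,0,0,0,0,0.4],[0,0,0,0,0,0,0.4]], force=20)

```text
time: 5.12
tool_pos: [0.4802, 0.2006, 0.1047]
eef_rot: [-0.0, 0.852, 0.524, 0.0]
ft_force: [-2.8, 1.5, 4.5]
width: 0.0473
```

```bash
cat > st.py <<'E'
from h import *
s=robot.state(); R=rot(s)
print({k:np.round(s[k],4).tolist() for k in("time","tool_pos","width")},"q6",round(s["qpos"][5],3),"Fworld",np.round(s["ft_force"],2),"Ftool",(R.T@s["ft_force"]).round(2),"T",np.round(s["ft_torque"],3),"yaw",round(float(np.degrees(np.arctan2(R[1,1],R[0,1]))),2))
E
python3 st.py
```

```text
{'time': 5.1167, 'tool_pos': [0.4802, 0.2006, 0.1047], 'width': 0.0473} q6 2.279 Fworld [-2.8   1.5   4.46] Ftool [ 0.07 -3.18 -4.46] T [0.201 0.479 0.017] yaw -26.79
```

```bash
python3 - <<'E'
from h import *
im=cams.grab_frame("wrist"); cv2.imwrite("pics/w5.png",cv2.resize(im[150:384,100:400,::-1],None,fx=2.3,fy=2.3))
E
```

```text
(no output)
```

View pics/w5.png

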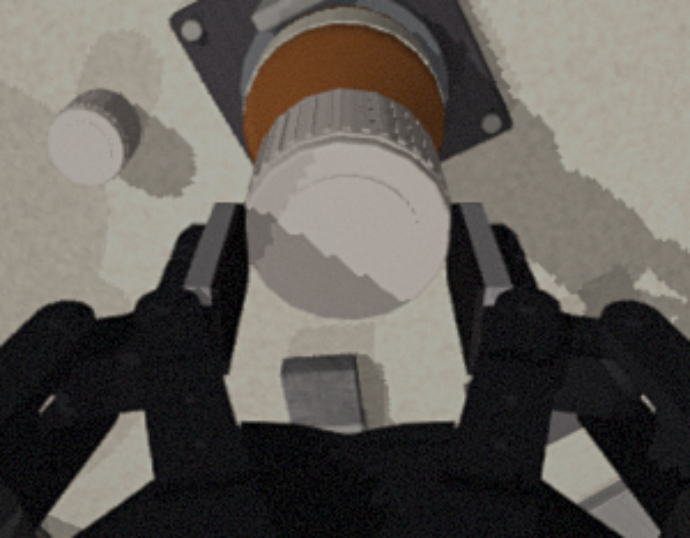

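Both pads sit on the cap sides. Correct the small side load, then turn anticlockwise feeling for the catch.

>>> move_arm(motion=[[0,-0.04,0,0,0,0,0.4],[0,0,0,0,0,0,0.4],[0,0,0,0,0,0,0.4]], force=25)

```text
time: 5.42
tool_pos: [0.4802, 0.2006, 0.1048]
eef_rot: [0.001, 0.852, 0.524, 0.001]
ft_force: [0.7, -2.4, 6.4]
width: 0.0473
```

```bash
python3 st.py
```

```text
{'time': 5.4167, 'tool_pos': [0.4802, 0.2006, 0.1048], 'width': 0.0473} q6 2.281 Fworld [ 0.71 -2.35  6.41] Ftool [-1.78  1.7  -6.41] T [-0.363 -0.17   0.035] yaw -26.81
```

>>> move_arm(motion=[[0,0,0,0,0,-0.5,0.4],[0,0,0,0,0,-0.5,0.4],[0,0,0,0,0,0,0.4]])

```text
time: 5.67
tool_pos: [0.48, 0.2011, 0.1047]
eef_rot: [0.0, 0.823, 0.569, 0.001]
ft_force: [0.4, 0.0, 4.7]
width: 0.047
```

```bash
python3 st.py
```

```text
{'time': 5.6667, 'tool_pos': [0.48, 0.2011, 0.1047], 'width': 0.047} q6 2.174 Fworld [0.41 0.01 4.75] Ftool [ 0.16  0.39 -4.75] T [-0.022 -0.078  0.016] yaw -20.68
```

>>> move_arm(motion=[[0,0,0,0,0,-0.5,0.4],[0,0,0,0,0,-0.5,0.4],[0,0,0,0,0,0,0.4]])

```text
time: 5.92
tool_pos: [0.4799, 0.2012, 0.1047]
eef_rot: [0.0, 0.792, 0.611, 0.001]
ft_force: [0.9, -0.2, 5.3]
width: 0.047
```

```bash
python3 st.py
```

```text
{'time': 5.9167, 'tool_pos': [0.4799, 0.2012, 0.1047], 'width': 0.047} q6 2.069 Fworld [ 0.93 -0.19  5.32] Ftool [ 0.06  0.96 -5.32] T [ 0.053 -0.015  0.064] yaw -14.67
```

>>> move_arm(motion=[[0,0,0,0,0,-0.5,0.4],[0,0,0,0,0,-0.5,0.4],[0,0,0,0,0,0,0.4]])

```text
time: 6.17
tool_pos: [0.4799, 0.2013, 0.1047]
eef_rot: [-0.0, 0.759, 0.652, 0.001]
ft_force: [0.5, 1.4, 5.8]
width: 0.0469
```

```bash
python3 st.py
```

```text
{'time': 6.1667, 'tool_pos': [0.4799, 0.2013, 0.1047], 'width': 0.0469} q6 1.964 Fworld [0.45 1.44 5.81] Ftool [ 1.49  0.24 -5.8 ] T [0.041 0.037 0.02 ] yaw -8.67
```

>>> move_arm(motion=[[0,0,0,0,0,-0.5,0.4],[0,0,0,0,0,-0.5,0.4],[0,0,0,0,0,0,0.4]])

```text
time: 6.42
tool_pos: [0.4798, 0.2013, 0.1046]
eef_rot: [0.0, 0.723, 0.69, 0.001]
ft_force: [-0.1, 0.7, 5.3]
width: 0.0471
```

```bash
python3 st.py
```

```text
{'time': 6.4167, 'tool_pos': [0.4798, 0.2013, 0.1046], 'width': 0.0471} q6 1.86 Fworld [-0.13  0.73  5.31] Ftool [ 0.72 -0.16 -5.31] T [0.096 0.06  0.043] yaw -2.67
```

>>> move_arm(motion=[[0,0,0,0,0,-0.5,0.4],[0,0,0,0,0,-0.5,0.4],[0,0,0,0,0,0,0.4]])

```text
time: 6.67
tool_pos: [0.4798, 0.2013, 0.1047]
eef_rot: [0.0, 0.686, 0.727, 0.001]
ft_force: [-0.0, -0.3, 4.7]
width: 0.047
```

```bash
python3 st.py
```

```text
{'time': 6.6667, 'tool_pos': [0.4798, 0.2013, 0.1047], 'width': 0.047} q6 1.755 Fworld [-0.01 -0.34  4.69] Ftool [-0.34 -0.03 -4.69] T [0.074 0.055 0.06 ] yaw 3.33
```

>>> move_arm(motion=[[0,0,0,0,0,-0.5,0.4],[0,0,0,0,0,-0.5,0.4],[0,0,0,0,0,0,0.4]])

```text
time: 6.92
tool_pos: [0.4798, 0.2013, 0.1046]
eef_rot: [0.0, 0.647, 0.762, 0.001]
ft_force: [0.2, 0.9, 5.9]
width: 0.0474
```

```bash
python3 st.py
```

```text
{'time': 6.9167, 'tool_pos': [0.4798, 0.2013, 0.1046], 'width': 0.0474} q6 1.65 Fworld [0.17 0.86 5.95] Ftool [ 0.83  0.32 -5.94] T [ 0.061  0.013 -0.052] yaw 9.34
```

>>> move_arm(motion=[[0,0,0,0,0,-0.5,0.4],[0,0,0,0,0,-0.5,0.4],[0,0,0,0,0,0,0.4]])

```text
time: 7.17
tool_pos: [0.4797, 0.2013, 0.1046]
eef_rot: [0.0, 0.606, 0.795, 0.001]
ft_force: [-0.2, 0.9, 4.8]
width: 0.0474
```

```bash
python3 st.py
```

```text
{'time': 7.1667, 'tool_pos': [0.4797, 0.2013, 0.1046], 'width': 0.0474} q6 1.545 Fworld [-0.2   0.85  4.84] Ftool [ 0.88  0.04 -4.84] T [0.085 0.057 0.067] yaw 15.34
```

>>> move_arm(motion=[[0,0,0,0,0,-0.5,0.4],[0,0,0,0,0,-0.5,0.4],[0,0,0,0,0,0,0.4]])

```text
time: 7.42
tool_pos: [0.4801, 0.2004, 0.1047]
eef_rot: [0.001, 0.564, 0.825, 0.0]
ft_force: [0.6, -3.4, 5.5]
width: 0.0475
```

```bash
python3 st.py
```

```text
{'time': 7.4167, 'tool_pos': [0.4801, 0.2004, 0.1047], 'width': 0.0475} q6 1.441 Fworld [ 0.57 -3.35  5.52] Ftool [-3.34 -0.68 -5.52] T [-0.63  -0.052 -0.197] yaw 21.27
```

>>> move_arm(motion=[[0,0,0,0,0,-0.2,0.4],[0,0,0,0,0,0,0.4]])

```text
time: 7.58
tool_pos: [0.4801, 0.2004, 0.1047]
eef_rot: [0.001, 0.557, 0.831, 0.0]
ft_force: [0.6, -2.4, 5.9]
width: 0.0472
```

```bash
python3 st.py
```

```text
{'time': 7.5833, 'tool_pos': [0.4801, 0.2004, 0.1047], 'width': 0.0472} q6 1.422 Fworld [ 0.59 -2.35  5.85] Ftool [-2.41 -0.34 -5.85] T [-0.493 -0.096 -0.417] yaw 22.36
```

Catch felt at yaw ≈20° (torque −0.42 N·m at 22.4°). Back off to the contact, firm up the grip, and press.

>>> move_arm(motion=[[0,0,0,0,0,0.4,0.4],[0,0,0,0,0,0,0.4],[0,0,0,0,0,0,0.4]], force=45)

```text
time: 7.83
tool_pos: [0.4766, 0.1998, 0.1039]
eef_rot: [-0.001, 0.574, 0.819, -0.002]
ft_force: [-5.6, -3.3, 9.2]
width: 0.0344
```

```bash
python3 st.py
```

```text
{'time': 7.8333, 'tool_pos': [0.4766, 0.1998, 0.1039], 'width': 0.0344} q6 1.464 Fworld [-5.62 -3.32  9.25] Ftool [-1.2  -6.47 -9.22] T [-0.822  1.377  0.045] yaw 19.98
```

>>> move_arm(motion=[[0,0,0.05,0,0,0,0.4],[0,0,0.05,0,0,0,0.4],[0,0,0.05,0,0,0,0.4],[0,0,0,0,0,0,0.4]])

```text
time: 8.17
tool_pos: [0.4768, 0.1998, 0.1004]
eef_rot: [-0.001, 0.574, 0.819, -0.002]
ft_force: [-8.9, -4.9, 16.0]
width: 0.0344
```

```bash
python3 st.py
```

```text
{'time': 8.1667, 'tool_pos': [0.4768, 0.1998, 0.1004], 'width': 0.0344} q6 1.464 Fworld [-8.9  -4.92 15.99] Ftool [ -1.59 -10.11 -15.95] T [-0.952  1.769  0.026] yaw 19.99
```

```bash
python3 - <<'E'
from h import *
im=cams.grab_frame("wrist"); a=cv2.resize(im[150:384,100:400,::-1],None,fx=2,fy=2); cv2.imwrite("pics/w6.png",a)
im=cams.grab_frame("side"); cv2.imwrite("pics/s6.png",cv2.resize(im[190:310,220:380,::-1],None,fx=4.5,fy=4.5,interpolation=cv2.INTER_CUBIC))
E
```

```text
(no output)
```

View pics/w6.png

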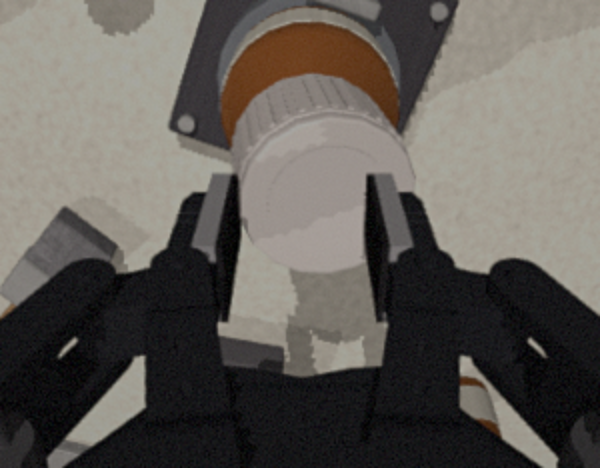

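View pics/s6.png

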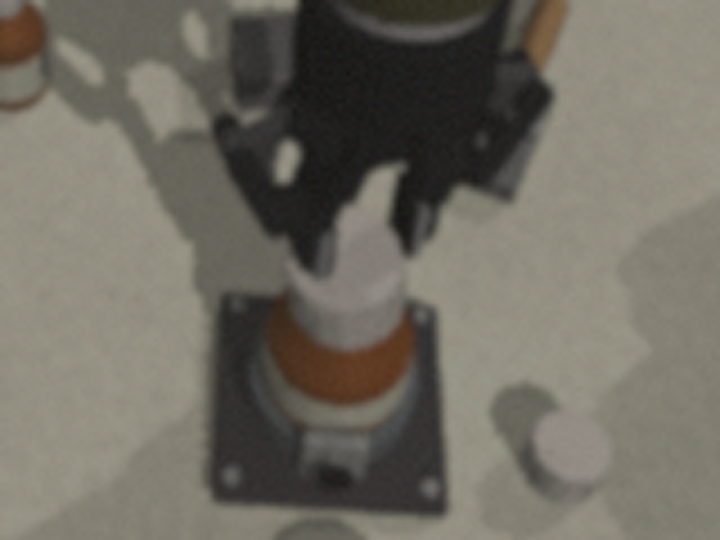

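```bash
python3 - <<'E'
from ray import *
s=robot.state();R=rot(s)
for dz in(0,-.01,-.02,-.03,-.04):
  print(dz,[np.round((np.array(pix(np.array(s["tool_pos"])+R@[x,y,dz],s))-[100,150])*2).tolist() for x,y in((0,-.02),(0,.02),(.011,.017))])
for c in ((.48,.2013),):
  p=[(np.array(pix([c[0]+.025*np.cos(t),c[1]+.025*np.sin(t),.14],s))-[100,150])*2 for t in np.linspace(0,6.28,60)]; p=np.array(p); print(p.min(0),p.max(0))
E
```

```text
0 [[241.0, 149.0], [364.0, 149.0], [356.0, 117.0]]
-0.01 [[238.0, 163.0], [367.0, 163.0], [359.0, 130.0]]
-0.02 [[234.0, 178.0], [371.0, 178.0], [362.0, 144.0]]
-0.03 [[231.0, 195.0], [374.0, 195.0], [365.0, 160.0]]
-0.04 [[227.0, 214.0], [378.0, 214.0], [369.0, 177.0]]
[220.25268787 125.37832741] [409.54523615 286.23905828]
```

The right finger slid onto the cap's top (right pad at (365,175) over the disk): the pads were only on the top edge. Rise, open, and measure the real tip height.

>>> move_arm(motion=[[0,0,-0.3,0,0,0,0.4],[0,0,-0.4,0,0,0,0.5],[0,0,-0.4,0,0,0,0.7],[0,0,0,0,0,0,0.75],[0,0,0,0,0,0,0.75],[0,0,0,0,0,0,0.75],[0,0,0,0,0,0,0.75]], force=25)

```text
time: 8.85
tool_pos: [0.4787, 0.2007, 0.1316]
eef_rot: [-0.001, 0.574, 0.819, -0.001]
ft_force: [0.0, -0.3, 0.0]
width: 0.064
```

```bash
python3 st.py; python3 - <<'E'
from ray import *
s=robot.state(); R=rot(s)
im=cams.grab_frame("side")[:,:,::-1]; x0,y0=220,180
b=cv2.resize(im[y0:y0+130,x0:x0+170],None,fx=4.5,fy=4.5,interpolation=cv2.INTER_CUBIC)
for dz,col in((0,(0,0,255)),(-.02,(0,255,0)),(-.04,(255,0,0)),(-.073,(255,0,255))):
  for y in(-.03,0,.03):
    p=(np.array(proj(np.array(s["tool_pos"])+R@[0,y,dz],"side"))-[x0,y0])*4.5+2; cv2.circle(b,(int(p[0]),int(p[1])),4,col,-1)
cv2.imwrite("pics/s7.png",b)
im=cams.grab_frame("wrist")[:,:,::-1]; b=np.ascontiguousarray(cv2.resize(im[130:384,100:400],None,fx=2.2,fy=2.2))
for dz,col in((0,(0,0,255)),(-.02,(0,255,0)),(-.04,(255,0,0)),(-.073,(255,0,255))):
  for y in(-.033,.033):
   for x in(-.011,.011):
    p=(np.array(pix(np.array(s["tool_pos"])+R@[x,y,dz],s))-[100,130])*2.2; cv2.circle(b,(int(p[0]),int(p[1])),4,col,-1)
cv2.imwrite("pics/w7.png",b)
E
```

```text
{'time': 8.85, 'tool_pos': [0.4787, 0.2007, 0.1316], 'width': 0.064} q6 1.464 Fworld [ 0.01 -0.27  0.  ] Ftool [-0.25 -0.08 -0.  ] T [ 0.027  0.038 -0.052] yaw 20.0
```

View pics/s7.png

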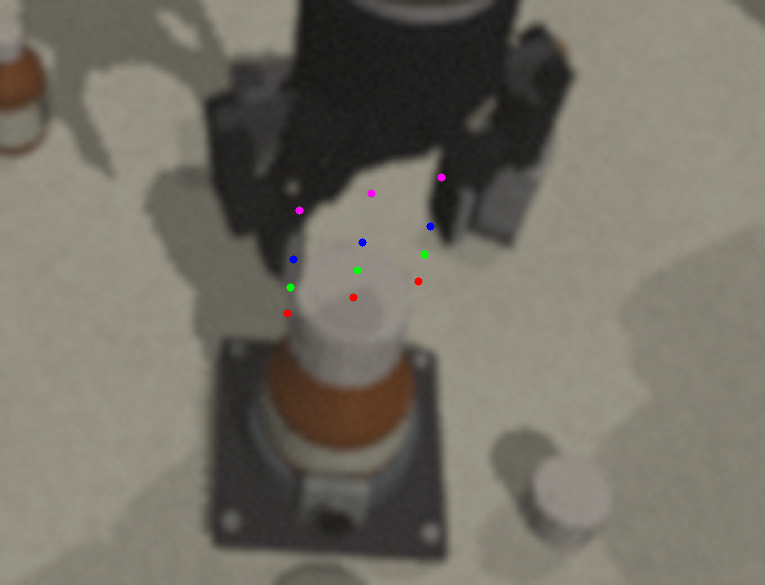

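View pics/w7.png

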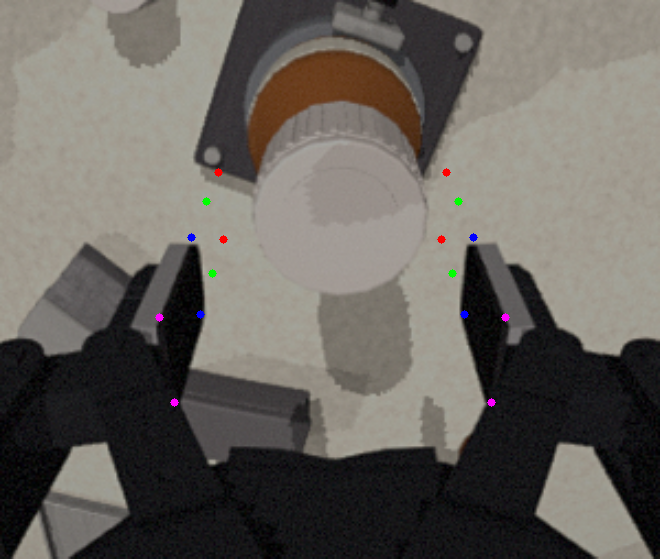

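Both views show the tips really stand about 38 mm behind the reported TCP at this opening, so I need to go roughly 34 mm lower than before. Palm clearance is fine.

>>> move_arm(motion=[[0,0.04,0.3,0,0,0,0.85],[0,0,0.4,0,0,0,0.85],[0,0,0.4,0,0,0,0.85],[0,0,0.4,0,0,0,0.85],[0,0,0.3,0,0,0,0.85],[0,0,0.15,0,0,0,0.85],[0,0,0,0,0,0,0.85]])

```text
time: 9.53
tool_pos: [0.4793, 0.201, 0.0726]
eef_rot: [-0.001, 0.574, 0.819, -0.001]
ft_force: [-0.4, 0.5, 0.0]
width: 0.0725
```

```bash
python3 st.py; python3 - <<'E'
from h import *
im=cams.grab_frame("side")[:,:,::-1]; a=cv2.resize(im[180:310,220:390],(510,390),interpolation=cv2.INTER_CUBIC)
cv2.imwrite("pics/s8.png",a)
E
```

```text
{'time': 9.5333, 'tool_pos': [0.4793, 0.201, 0.0726], 'width': 0.0725} q6 1.464 Fworld [-0.36  0.45  0.  ] Ftool [ 0.55 -0.18 -0.  ] T [-0.032 -0.022  0.036] yaw 20.0
```

View pics/s8.png

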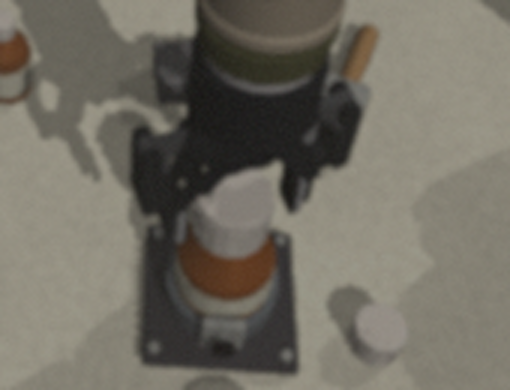

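>>> move_arm(motion=[[0,0,0.03,0,0,0,0.7],[0,0,0,0,0,0,0.6],[0,0,0,0,0,0,0.5],[0,0,0,0,0,0,0.4],[0,0,0,0,0,0,0.4],[0,0,0,0,0,0,0.4]])

```text
time: 10.08
tool_pos: [0.4808, 0.2013, 0.0739]
eef_rot: [0.0, 0.574, 0.819, 0.0]
ft_force: [-0.6, -0.1, 5.1]
width: 0.0501
```

```bash
python3 st.py; python3 - <<'E'
from h import *
im=cams.grab_frame("wrist")[:,:,::-1]; cv2.imwrite("pics/w9.png",cv2.resize(im[150:384,100:400],None,fx=2,fy=2))
E
```

```text
{'time': 10.0833, 'tool_pos': [0.4808, 0.2013, 0.0739], 'width': 0.0501} q6 1.464 Fworld [-0.59 -0.11  5.06] Ftool [ 0.09 -0.58 -5.06] T [-0.083  0.291  0.108] yaw 20.0
```

View pics/w9.png

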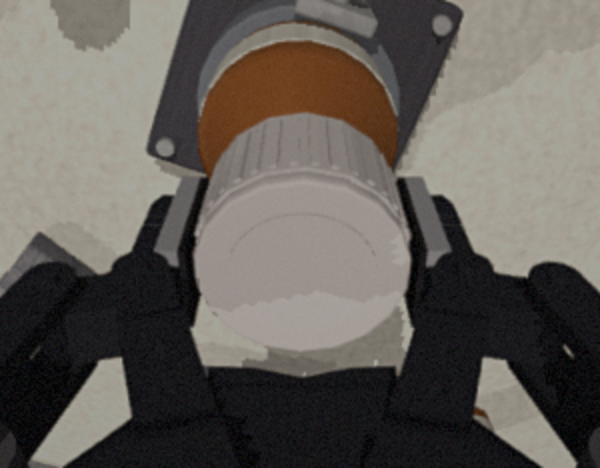

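Width 50.1 mm: a proper grip now. Feel for the catch again.

>>> move_arm(motion=[[0,0,0,0,0,-0.25,0.4],[0,0,0,0,0,0,0.4]])

```text
time: 10.3
tool_pos: [0.4808, 0.2014, 0.0738]
eef_rot: [0.0, 0.562, 0.827, 0.001]
ft_force: [-1.1, -0.4, 6.1]
width: 0.05
```

```bash
python3 st.py
```

```text
{'time': 10.3, 'tool_pos': [0.4808, 0.2014, 0.0738], 'width': 0.05} q6 1.437 Fworld [-1.13 -0.39  6.08] Ftool [ 0.05 -1.19 -6.08] T [0.007 0.278 0.015] yaw 21.56
```

>>> move_arm(motion=[[0,0,0,0,0,-0.25,0.4],[0,0,0,0,0,0,0.4]])

```text
time: 10.47
tool_pos: [0.4806, 0.2016, 0.0738]
eef_rot: [0.0, 0.552, 0.834, 0.001]
ft_force: [-1.0, 0.5, 6.2]
width: 0.0501
```

```bash
python3 st.py
```

```text
{'time': 10.4667, 'tool_pos': [0.4806, 0.2016, 0.0738], 'width': 0.0501} q6 1.411 Fworld [-0.97  0.51  6.22] Ftool [ 0.85 -0.69 -6.22] T [ 0.118  0.345 -0.077] yaw 23.05
```

>>> move_arm(motion=[[0,0,0,0,0,-0.25,0.4],[0,0,0,0,0,0,0.4]])

```text
time: 10.63
tool_pos: [0.4806, 0.2017, 0.0738]
eef_rot: [-0.0, 0.541, 0.841, 0.001]
ft_force: [-1.4, 0.8, 5.5]
width: 0.05
```

```bash
python3 st.py
```

```text
{'time': 10.6333, 'tool_pos': [0.4806, 0.2017, 0.0738], 'width': 0.05} q6 1.386 Fworld [-1.43  0.77  5.46] Ftool [ 1.3  -0.98 -5.46] T [ 0.229  0.37  -0.406] yaw 24.52
```

>>> move_arm(motion=[[0,0,0,0,0,-0.25,0.4],[0,0,0,0,0,0,0.4]])

```text
time: 10.8
tool_pos: [0.4805, 0.2019, 0.0738]
eef_rot: [-0.0, 0.53, 0.848, 0.001]
ft_force: [-1.8, 2.6, 5.1]
width: 0.0503
```

```bash
python3 st.py
```

```text
{'time': 10.8, 'tool_pos': [0.4805, 0.2019, 0.0738], 'width': 0.0503} q6 1.36 Fworld [-1.78  2.57  5.13] Ftool [ 3.1  -0.47 -5.13] T [ 0.401  0.544 -0.644] yaw 25.98
```

>>> move_arm(motion=[[0,0,0,0,0,0.5,0.4],[0,0,0,0,0,0,0.4],[0,0,0,0,0,0,0.4]], force=45)

```text
time: 11.05
tool_pos: [0.4806, 0.2017, 0.0737]
eef_rot: [-0.0, 0.551, 0.834, 0.001]
ft_force: [-2.5, 1.3, 5.3]
width: 0.0495
```

```bash
python3 st.py
```

```text
{'time': 11.05, 'tool_pos': [0.4806, 0.2017, 0.0737], 'width': 0.0495} q6 1.411 Fworld [-2.47  1.34  5.26] Ftool [ 2.2  -1.74 -5.26] T [ 0.223  0.336 -0.175] yaw 23.06
```

>>> move_arm(motion=[[0,0,0.05,0,0,0,0.4],[0,0,0.05,0,0,0,0.4],[0,0,0,0,0,0,0.4]])

```text
time: 11.3
tool_pos: [0.4806, 0.2016, 0.0709]
eef_rot: [0.0, 0.551, 0.834, 0.001]
ft_force: [-1.7, 0.4, 7.3]
width: 0.0493
```

```bash
python3 st.py
```

```text
{'time': 11.3, 'tool_pos': [0.4806, 0.2016, 0.0709], 'width': 0.0493} q6 1.411 Fworld [-1.7   0.39  7.32] Ftool [ 1.02 -1.4  -7.32] T [ 0.178  0.456 -0.021] yaw 23.08
```

>>> move_arm(motion=[[0,0,0.05,0,0,0,0.4],[0,0,0.03,0,0,0,0.4],[0,0,0,0,0,0,0.4]])

```text
time: 11.55
tool_pos: [0.4806, 0.2016, 0.0686]
eef_rot: [0.0, 0.551, 0.834, 0.001]
ft_force: [-2.0, 0.6, 8.2]
width: 0.0497
```

```bash
python3 st.py
```

```text
{'time': 11.55, 'tool_pos': [0.4806, 0.2016, 0.0686], 'width': 0.0497} q6 1.411 Fworld [-2.03  0.62  8.19] Ftool [ 1.37 -1.61 -8.19] T [0.082 0.497 0.039] yaw 23.09
```

>>> move_arm(motion=[[0,0,0.04,0,0,0,0.4],[0,0,0,0,0,0,0.4]])

```text
time: 11.72
tool_pos: [0.4806, 0.2016, 0.0675]
eef_rot: [0.0, 0.551, 0.834, 0.001]
ft_force: [-3.1, 1.3, 9.3]
width: 0.0494
```

```bash
python3 st.py
```

```text
{'time': 11.7167, 'tool_pos': [0.4806, 0.2016, 0.0675], 'width': 0.0494} q6 1.411 Fworld [-3.05  1.26  9.27] Ftool [ 2.36 -2.3  -9.27] T [ 0.153  0.541 -0.047] yaw 23.09
```

>>> move_arm(motion=[[0,0,0.03,0,0,0,0.4],[0,0,0,0,0,0,0.4]])

```text
time: 11.88
tool_pos: [0.4806, 0.2016, 0.0667]
eef_rot: [0.0, 0.551, 0.834, 0.001]
ft_force: [-2.4, 1.2, 8.8]
width: 0.0494
```

```bash
python3 st.py
```

```text
{'time': 11.8833, 'tool_pos': [0.4806, 0.2016, 0.0667], 'width': 0.0494} q6 1.411 Fworld [-2.45  1.21  8.83] Ftool [ 2.07 -1.77 -8.83] T [ 0.071  0.639 -0.037] yaw 23.09
```

>>> move_arm(motion=[[0,0,0.03,0,0,0,0.4],[0,0,0,0,0,0,0.4]])

```text
time: 12.05
tool_pos: [0.4807, 0.2016, 0.0666]
eef_rot: [0.0, 0.551, 0.834, 0.001]
ft_force: [-4.9, 0.7, 15.8]
width: 0.0494
```

```bash
python3 st.py
```

```text
{'time': 12.05, 'tool_pos': [0.4807, 0.2016, 0.0666], 'width': 0.0494} q6 1.411 Fworld [-4.93  0.71 15.76] Ftool [  2.59  -4.23 -15.77] T [-0.045  1.101 -0.07 ] yaw 23.09
```

>>> move_arm(motion=[[0,0,0.03,0,0,0,0.4],[0,0,0,0,0,0,0.4]])

```text
time: 12.22
tool_pos: [0.4807, 0.2017, 0.0666]
eef_rot: [0.001, 0.551, 0.834, 0.001]
ft_force: [-5.7, -1.0, 22.3]
width: 0.0492
```

```bash
python3 st.py
```

```text
{'time': 12.2167, 'tool_pos': [0.4807, 0.2017, 0.0666], 'width': 0.0492} q6 1.411 Fworld [-5.7  -1.01 22.25] Ftool [  1.31  -5.59 -22.26] T [-0.171  1.54  -0.039] yaw 23.09
```

Hard stop reached at 7.1 mm. Ease to ~16 N and turn on.

>>> move_arm(motion=[[0,-0.02,-0.03,0,0,0,0.4],[0,0,0,0,0,-0.5,0.4],[0,0,0,0,0,-0.5,0.4],[0,0,0,0,0,0,0.4]])

```text
time: 12.55
tool_pos: [0.4807, 0.2018, 0.0666]
eef_rot: [0.001, 0.506, 0.863, 0.001]
ft_force: [-3.0, 1.0, 14.2]
width: 0.0494
```

```bash
python3 st.py
```

```text
{'time': 12.55, 'tool_pos': [0.4807, 0.2018, 0.0666], 'width': 0.0494} q6 1.304 Fworld [-2.97  0.96 14.23] Ftool [  2.29  -2.08 -14.23] T [ 0.155  0.751 -0.002] yaw 29.22
```

Turning freely past the catch. Continue to about 47°.

>>> move_arm(motion=[[0,0,0.01,0,0,-0.5,0.4],[0,0,0,0,0,-0.5,0.4],[0,0,0,0,0,-0.5,0.4],[0,0,0,0,0,-0.5,0.4],[0,0,0,0,0,-0.5,0.4],[0,0,0,0,0,-0.5,0.4],[0,0,0,0,0,0,0.4]])

```text
time: 13.13
tool_pos: [0.4809, 0.202, 0.0667]
eef_rot: [0.001, 0.365, 0.931, 0.002]
ft_force: [-3.0, 1.5, 14.5]
width: 0.0493
```

```bash
python3 st.py
```

```text
{'time': 13.1333, 'tool_pos': [0.4809, 0.202, 0.0667], 'width': 0.0493} q6 0.989 Fworld [-3.04  1.45 14.48] Ftool [  3.21  -0.95 -14.49] T [0.222 0.802 0.022] yaw 47.23
```

>>> move_arm(motion=[[0,0,-0.06,0,0,0,0.4],[0,0,-0.06,0,0,0,0.4],[0,0,0,0,0,0,0.4]])

```text
time: 13.38
tool_pos: [0.4809, 0.2019, 0.0695]
eef_rot: [0.001, 0.366, 0.931, 0.001]
ft_force: [-1.4, 2.5, 8.1]
width: 0.0493
```

```bash
python3 st.py
```

```text
{'time': 13.3833, 'tool_pos': [0.4809, 0.2019, 0.0695], 'width': 0.0493} q6 0.991 Fworld [-1.4   2.53  8.12] Ftool [ 2.75  0.93 -8.12] T [ 0.32   0.362 -0.023] yaw 47.1
```

>>> move_arm(motion=[[0,0,-0.05,0,0,0,0.4],[0,0,0,0,0,0,0.4]])

```text
time: 13.55
tool_pos: [0.4809, 0.2019, 0.0708]
eef_rot: [0.001, 0.366, 0.931, 0.001]
ft_force: [-1.4, 2.1, 7.8]
width: 0.0493
```

```bash
python3 st.py
```

```text
{'time': 13.55, 'tool_pos': [0.4809, 0.2019, 0.0708], 'width': 0.0493} q6 0.991 Fworld [-1.43  2.05  7.75] Ftool [ 2.44  0.55 -7.75] T [ 0.333  0.264 -0.009] yaw 47.1
```

>>> move_arm(motion=[[0,0,-0.05,0,0,0,0.4],[0,0,0,0,0,0,0.4]])

```text
time: 13.72
tool_pos: [0.4808, 0.2018, 0.0722]
eef_rot: [0.001, 0.366, 0.931, 0.001]
ft_force: [-0.6, 2.1, 6.3]
width: 0.0493
```

```bash
python3 st.py
```

```text
{'time': 13.7167, 'tool_pos': [0.4808, 0.2018, 0.0722], 'width': 0.0493} q6 0.991 Fworld [-0.57  2.1   6.27] Ftool [ 1.85  1.17 -6.27] T [ 0.38   0.241 -0.04 ] yaw 47.1
```

>>> move_arm(motion=[[0,0,-0.05,0,0,0,0.4],[0,0,0,0,0,0,0.4]])

```text
time: 13.88
tool_pos: [0.4808, 0.2018, 0.0736]
eef_rot: [0.001, 0.366, 0.931, 0.001]
ft_force: [0.5, 2.3, 5.7]
width: 0.0492
```

```bash
python3 st.py
```

```text
{'time': 13.8833, 'tool_pos': [0.4808, 0.2018, 0.0736], 'width': 0.0492} q6 0.992 Fworld [0.53 2.25 5.75] Ftool [ 1.14  2.03 -5.74] T [ 0.37   0.113 -0.006] yaw 47.09
```

>>> move_arm(motion=[[0,0,-0.05,0,0,0,0.4],[0,0,0,0,0,0,0.4]])

```text
time: 14.05
tool_pos: [0.4808, 0.2016, 0.0749]
eef_rot: [0.001, 0.366, 0.931, 0.001]
ft_force: [1.5, 3.2, 5.0]
width: 0.0494
```

```bash
python3 st.py
```

```text
{'time': 14.05, 'tool_pos': [0.4808, 0.2016, 0.0749], 'width': 0.0494} q6 0.992 Fworld [1.49 3.22 5.04] Ftool [ 1.1   3.38 -5.03] T [ 0.428 -0.096 -0.005] yaw 47.06
```

>>> move_arm(motion=[[0,0.02,-0.05,0,0,0,0.4],[0,0,0,0,0,0,0.4]])

```text
time: 14.22
tool_pos: [0.4801, 0.2012, 0.0754]
eef_rot: [-0.0, 0.366, 0.93, -0.0]
ft_force: [1.1, 1.5, 3.4]
width: 0.0496
```

```bash
python3 st.py
```

```text
{'time': 14.2167, 'tool_pos': [0.4801, 0.2012, 0.0754], 'width': 0.0496} q6 0.993 Fworld [1.05 1.51 3.39] Ftool [ 0.26  1.82 -3.39] T [ 0.187 -0.267 -0.014] yaw 47.01
```

>>> move_arm(motion=[[0,0,-0.05,0,0,0,0.4],[0,0,0,0,0,0,0.4]])

```text
time: 14.38
tool_pos: [0.4796, 0.201, 0.0766]
eef_rot: [-0.001, 0.367, 0.93, -0.001]
ft_force: [0.1, -1.1, -1.5]
width: 0.0494
```

```bash
python3 st.py
```

```text
{'time': 14.3833, 'tool_pos': [0.4796, 0.201, 0.0766], 'width': 0.0494} q6 0.993 Fworld [ 0.15 -1.14 -1.47] Ftool [-0.88 -0.73  1.47] T [ 0.011  0.014 -0.002] yaw 47.0
```

>>> move_arm(motion=[[0,0,-0.05,0,0,0,0.4],[0,0,0,0,0,0,0.4]])

```text
time: 14.55
tool_pos: [0.4799, 0.2012, 0.0783]
eef_rot: [-0.0, 0.367, 0.93, -0.0]
ft_force: [-0.7, -0.1, 0.1]
width: 0.0492
```

```bash
python3 st.py
```

```text
{'time': 14.55, 'tool_pos': [0.4799, 0.2012, 0.0783], 'width': 0.0492} q6 0.993 Fworld [-0.68 -0.07  0.05] Ftool [ 0.45 -0.51 -0.05] T [ 0.006 -0.021  0.001] yaw 46.99
```

>>> move_arm(motion=[[0,0,-0.07,0,0,0,0.4],[0,0,-0.07,0,0,0,0.4],[0,0,0,0,0,0,0.4]])

```text
time: 14.8
tool_pos: [0.4805, 0.2015, 0.0833]
eef_rot: [0.0, 0.367, 0.93, 0.0]
ft_force: [0.0, -0.2, 0.7]
width: 0.0498
```

```bash
python3 st.py; python3 - <<'E'
from h import *
im=cams.grab_frame("side")[:,:,::-1]; a=cv2.resize(im[180:310,220:390],(510,390),interpolation=cv2.INTER_CUBIC)
cv2.imwrite("pics/s9.png",a)
E
```

```text
{'time': 14.8, 'tool_pos': [0.4805, 0.2015, 0.0833], 'width': 0.0498} q6 0.993 Fworld [ 0.02 -0.16  0.7 ] Ftool [-0.12 -0.1  -0.7 ] T [-0.     0.026 -0.068] yaw 47.0
```

View pics/s9.png

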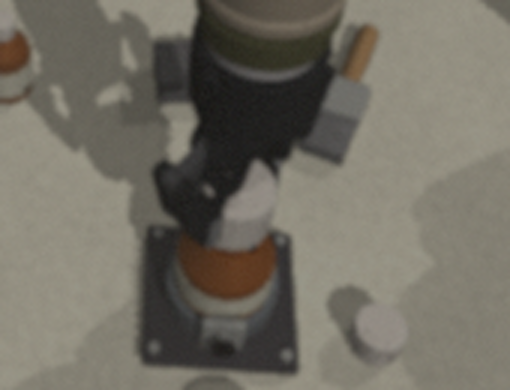

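>>> move_arm(motion=[[0,0,-0.2,0,0,0,0.4],[0,0,-0.25,0,0,0,0.4],[0,0,-0.3,0,0,0,0.4],[0,0,-0.4,0,0,0,0.4],[0,0,-0.4,0,0,0,0.4],[0,0,-0.4,0,0,0,0.4],[0,0,-0.4,0,0,0,0.4],[0,0,-0.2,0,0,0,0.4],[0,0,0,0,0,0,0.4],[0,0,0,0,0,0,0.4]])

```text
time: 15.68
tool_pos: [0.4806, 0.2015, 0.1598]
eef_rot: [0.001, 0.367, 0.93, 0.0]
ft_force: [0.7, -0.1, -0.3]
width: 0.0496
```

```bash
python3 st.py; python3 - <<'E'
from h import *
s=robot.state()
im=cams.grab_frame("side")[:,:,::-1]; a=cv2.resize(im[150:310,200:400],(500,400),interpolation=cv2.INTER_CUBIC)
for d in finder.place_of("cap","side")[:3]: print(round(d["p"],2),world(d["centre"],"side").round(3))
im=cams.grab_frame("wrist")[:,:,::-1]; b=cv2.resize(im[150:384,100:400],(300*400//234,400))[:,:300*400//234]
for d in finder.place_of("cap","wrist")[:3]: print(round(d["p"],2),world(d["centre"],"wrist",s).round(3))
cv2.imwrite("pics/s10.png",cv2.resize(cv2.hconcat([a,b]),None,fx=.78,fy=.78))
E
```

```text
{'time': 15.6833, 'tool_pos': [0.4806, 0.2015, 0.1598], 'width': 0.0496} q6 0.993 Fworld [ 0.66 -0.1  -0.33] Ftool [-0.55  0.38  0.34] T [ 0.058 -0.01  -0.002] yaw 47.0
0.95 [0.48  0.199 0.191]
0.74 [ 0.366  0.228 -0.001]
0.74 [ 0.463  0.321 -0.   ]
0.98 [0.482 0.199 0.192]
0.98 [0.371 0.228 0.003]
0.7 [ 0.464  0.316 -0.   ]
```

View pics/s10.png

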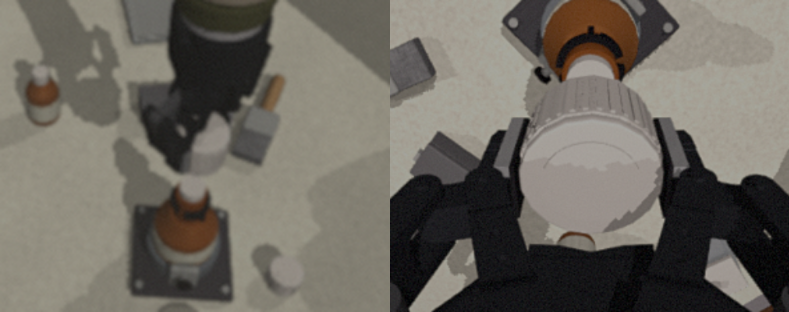

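Cap is off (underside at z≈0.191, held between both pads). Carry it to the tray.

>>> move_arm(motion=[[-0.3,-0.33,0,0,0,0,0.4],[-0.6,-0.66,0,0,0,0,0.4],[-0.7,-0.77,0,0,0,0,0.4],[-0.7,-0.77,0,0,0,0,0.4],[-0.7,-0.77,0,0,0,0,0.4],[-0.7,-0.77,0,0,0,0,0.4],[-0.7,-0.77,0,0,0,0,0.4],[-0.7,-0.77,0,0,0,0,0.4],[-0.7,-0.77,0,0,0,0,0.4],[-0.7,-0.77,0,0,0,0,0.4]])

```text
time: 16.72
tool_pos: [0.4759, -0.0898, 0.1588]
eef_rot: [-0.0, 0.367, 0.93, 0.0]
ft_force: [0.1, 0.4, 0.0]
width: 0.0495
```

>>> move_arm(motion=[[-0.7,-0.77,0,0,0,0,0.4],[-0.7,-0.77,0,0,0,0,0.4],[-0.7,-0.77,0,0,0,0,0.4],[-0.7,-0.77,0,0,0,0,0.4],[-0.5,-0.6,0,0,0,0,0.4],[-0.2,-0.25,0,0,0,0,0.4],[0,0,0,0,0,0,0.4],[0,0,0,0,0,0,0.4]])

```text
time: 17.38
tool_pos: [0.4724, -0.2457, 0.1586]
eef_rot: [-0.001, 0.367, 0.93, 0.001]
ft_force: [-0.4, -0.6, 0.1]
width: 0.0492
```

```bash
python3 st.py; python3 - <<'E'
from h import *
s=robot.state()
for cam in("side","top","wrist"):
    im=cams.grab_frame(cam)[:,:,::-1]; cv2.imwrite(f"pics/{cam}11.png",im)
    for n in("cap","tray"):
      for d in finder.place_of(n,cam)[:2]: print(cam,n,round(d["p"],2),world(d["centre"],cam,s).round(3))
E
```

```text
{'time': 17.3833, 'tool_pos': [0.4724, -0.2457, 0.1586], 'width': 0.0492} q6 0.121 Fworld [-0.39 -0.55  0.09] Ftool [-0.09 -0.67 -0.09] T [0.073 0.049 0.051] yaw 46.95
side cap 0.92 [0.466 0.321 0.   ]
side cap 0.71 [ 0.467 -0.247  0.191]
side tray 0.91 [ 0.475 -0.24   0.004]
top cap 0.62 [ 0.47  -0.248  0.186]
top cap 0.6 [ 0.463  0.317 -0.001]
top tray 0.57 [ 0.474 -0.243 -0.   ]
wrist cap 0.79 [ 0.473 -0.246  0.19 ]
wrist tray 0.81 [ 0.478 -0.238 -0.001]
```

View pics/wrist11.png

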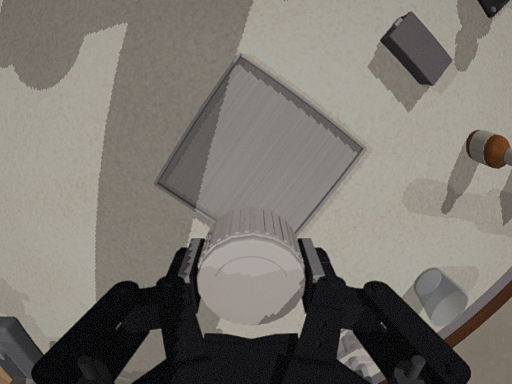

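Cap at (250,275), held upright above the tray (tray 155–365, 55–240 in the wrist picture). Descend.

>>> move_arm(motion=[[0,0,0.4,0,0,0,0.4],[0,0,0.7,0,0,0,0.4],[0,0,0.8,0,0,0,0.4],[0,0,0.8,0,0,0,0.4],[0,0,0.8,0,0,0,0.4],[0,0,0.8,0,0,0,0.4],[0,0,0.6,0,0,0,0.4],[0,0,0.4,0,0,0,0.4],[0,0,0.2,0,0,0,0.4],[0,0,0,0,0,0,0.4]])

```text
time: 18.67
tool_pos: [0.472, -0.2454, -0.007]
eef_rot: [-0.001, 0.366, 0.93, 0.0]
ft_force: [0.3, -0.2, -1.0]
width: 0.0494
```

```bash
python3 st.py
```

```text
{'time': 18.6667, 'tool_pos': [0.472, -0.2454, -0.007], 'width': 0.0494} q6 0.12 Fworld [ 0.26 -0.18 -1.02] Ftool [-0.32  0.05  1.02] T [ 0.042  0.02  -0.03 ] yaw 47.01
```

>>> move_arm(motion=[[0,0,0.15,0,0,0,0.4],[0,0,0.15,0,0,0,0.4],[0,0,0.1,0,0,0,0.4],[0,0,0.07,0,0,0,0.4],[0,0,0,0,0,0,0.4]])

```text
time: 19.08
tool_pos: [0.4729, -0.2462, -0.0199]
eef_rot: [-0.0, 0.367, 0.93, 0.0]
ft_force: [0.1, -0.2, -0.3]
width: 0.0492
```

```bash
python3 st.py
```

```text
{'time': 19.0833, 'tool_pos': [0.4729, -0.2462, -0.0199], 'width': 0.0492} q6 0.12 Fworld [ 0.07 -0.19 -0.34] Ftool [-0.18 -0.1   0.34] T [-0.019 -0.008  0.   ] yaw 47.0
```

>>> move_arm(motion=[[0,0,0.06,0,0,0,0.4],[0,0,0,0,0,0,0.4]])

```text
time: 19.25
tool_pos: [0.473, -0.2463, -0.0216]
eef_rot: [0.0, 0.367, 0.93, 0.0]
ft_force: [0.2, 0.3, -0.1]
width: 0.0495
```

```bash
python3 st.py
```

```text
{'time': 19.25, 'tool_pos': [0.473, -0.2463, -0.0216], 'width': 0.0495} q6 0.12 Fworld [ 0.16  0.32 -0.1 ] Ftool [0.1  0.35 0.1 ] T [-0.03  -0.054  0.049] yaw 47.0
```

>>> move_arm(motion=[[0,0,0.06,0,0,0,0.4],[0,0,0,0,0,0,0.4]])

```text
time: 19.42
tool_pos: [0.4729, -0.2463, -0.0236]
eef_rot: [-0.0, 0.367, 0.93, 0.0]
ft_force: [-1.0, 0.2, -1.0]
width: 0.0497
```

```bash
python3 st.py
```

```text
{'time': 19.4167, 'tool_pos': [0.4729, -0.2463, -0.0236], 'width': 0.0497} q6 0.12 Fworld [-0.95  0.15 -1.03] Ftool [ 0.8  -0.54  1.03] T [-0.045 -0.025  0.016] yaw 46.99
```

>>> move_arm(motion=[[0,0,0.05,0,0,0,0.4],[0,0,0,0,0,0,0.4]])

```text
time: 19.58
tool_pos: [0.4729, -0.2462, -0.0251]
eef_rot: [-0.0, 0.367, 0.93, 0.0]
ft_force: [-0.0, 0.2, -1.4]
width: 0.0489
```

```bash
python3 st.py
```

```text
{'time': 19.5833, 'tool_pos': [0.4729, -0.2462, -0.0251], 'width': 0.0489} q6 0.12 Fworld [-0.04  0.16 -1.37] Ftool [0.14 0.09 1.37] T [ 0.02   0.006 -0.012] yaw 47.0
```

>>> move_arm(motion=[[0,0,0.05,0,0,0,0.4],[0,0,0,0,0,0,0.4]])

```text
time: 19.75
tool_pos: [0.4731, -0.2464, -0.026]
eef_rot: [0.0, 0.367, 0.93, -0.0]
ft_force: [-0.4, 0.5, 3.5]
width: 0.0495
```

```bash
python3 st.py
```

```text
{'time': 19.75, 'tool_pos': [0.4731, -0.2464, -0.026], 'width': 0.0495} q6 0.12 Fworld [-0.44  0.5   3.52] Ftool [ 0.66  0.06 -3.52] T [ 0.047  0.201 -0.056] yaw 47.0
```

>>> move_arm(motion=[[0,0,0.04,0,0,0,0.4],[0,0,0,0,0,0,0.4]])

```text
time: 19.92
tool_pos: [0.4731, -0.2464, -0.0261]
eef_rot: [0.0, 0.366, 0.93, -0.0]
ft_force: [-3.1, 3.4, 12.9]
width: 0.0493
```

```bash
python3 st.py
```

```text
{'time': 19.9167, 'tool_pos': [0.4731, -0.2464, -0.0261], 'width': 0.0493} q6 0.12 Fworld [-3.09  3.44 12.91] Ftool [  4.59   0.41 -12.91] T [ 0.428  0.854 -0.011] yaw 47.0
```

Touchdown. Ease back 1 mm and open slowly.

>>> move_arm(motion=[[0,0,-0.04,0,0,0,0.4],[0,0,0,0,0,0,0.55],[0,0,0,0,0,0,0.6],[0,0,0,0,0,0,0.65],[0,0,0,0,0,0,0.7],[0,0,0,0,0,0,0.8],[0,0,0,0,0,0,0.8],[0,0,0,0,0,0,0.8],[0,0,0,0,0,0,0.8]], force=20)

```text
time: 20.67
tool_pos: [0.4729, -0.2463, -0.0265]
eef_rot: [-0.0, 0.367, 0.93, 0.0]
ft_force: [-0.2, -0.1, 0.1]
width: 0.0681
```

```bash
python3 st.py; python3 - <<'E'
from h import *
im=cams.grab_frame("wrist")[:,:,::-1]; cv2.imwrite("pics/w12.png",im)
E
```

```text
{'time': 20.6667, 'tool_pos': [0.4729, -0.2463, -0.0265], 'width': 0.0681} q6 0.12 Fworld [-0.24 -0.12  0.08] Ftool [ 0.09 -0.25 -0.08] T [-0.021  0.05   0.042] yaw 47.0
```

View pics/w12.png

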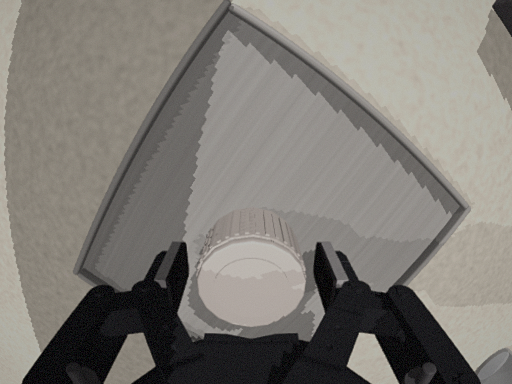

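The cap stands free at (250,280) with gaps to both pads. Withdraw straight up.

>>> move_arm(motion=[[0,0,-0.2,0,0,0,0.8],[0,0,-0.4,0,0,0,0.8],[0,0,-0.6,0,0,0,0.8],[0,0,-0.8,0,0,0,0.8],[0,0,-0.8,0,0,0,0.8],[0,0,-0.8,0,0,0,0.8],[0,0,-0.8,0,0,0,0.8],[0,0,-0.8,0,0,0,0.8],[0,0,0,0,0,0,0.8],[0,0,0,0,0,0,0.8]])

```text
time: 21.55
tool_pos: [0.4741, -0.2471, 0.1316]
eef_rot: [0.002, 0.367, 0.93, -0.0]
ft_force: [-0.1, 0.9, -0.7]
width: 0.0685
```

```bash
python3 st.py; python3 - <<'E'
from h import *
s=robot.state(); o=[]
for cam in("side","top","wrist"):
    im=cams.grab_frame(cam)[:,:,::-1]; o.append(im)
    for n in("cap","tray"):
      for d in finder.place_of(n,cam)[:3]: print(cam,n,round(d["p"],2),world(d["centre"],cam,s).round(3))
cv2.imwrite("pics/end.png",cv2.hconcat([cv2.resize(o[0],(400,300)),cv2.resize(o[2],(400,300))])); cv2.imwrite("pics/endtop.png",o[1])
E
```

```text
{'time': 21.55, 'tool_pos': [0.4741, -0.2471, 0.1316], 'width': 0.0685} q6 0.12 Fworld [-0.06  0.92 -0.71] Ftool [0.67 0.63 0.71] T [ 0.034  0.011 -0.027] yaw 47.0
side cap 0.87 [0.365 0.227 0.001]
side cap 0.83 [ 0.47  -0.248  0.007]
side cap 0.63 [ 0.659  0.011 -0.001]
side tray 0.65 [ 0.477 -0.236  0.002]
side tray 0.43 [0.478 0.203 0.127]
top cap 0.84 [ 0.462  0.32  -0.003]
top cap 0.76 [ 0.473 -0.246 -0.001]
top cap 0.5 [ 0.371  0.226 -0.002]
top tray 0.64 [ 0.478 -0.241  0.   ]
top tray 0.5 [ 0.473 -0.25   0.001]
wrist cap 0.65 [ 0.476 -0.251  0.012]
wrist tray 0.74 [ 0.478 -0.247  0.038]
wrist tray 0.57 [ 0.48  -0.241  0.002]
```

View pics/end.png

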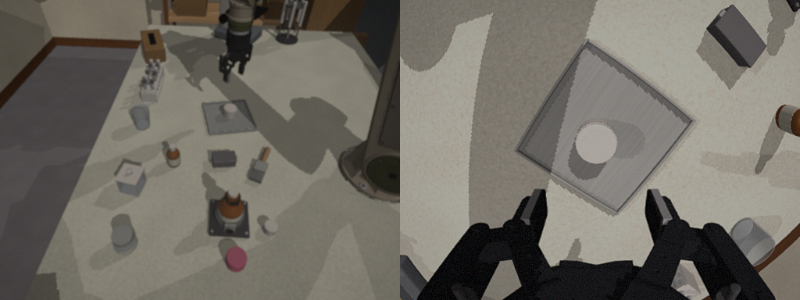

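View pics/endtop.png

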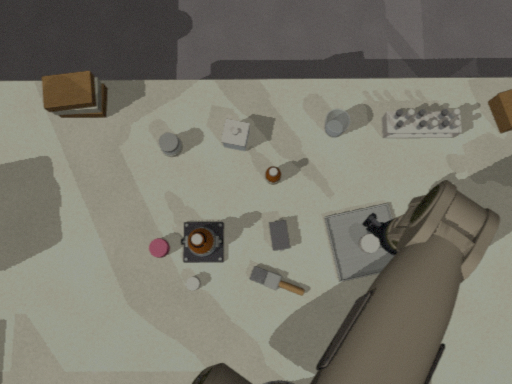

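The cap stands upright near the tray's centre (top picture 370,243). The bottle is open and the other things stand where they were. Handing in.

```bash
python3 -c "
from cell import robot
print(robot.finish_job())"
```

```text
the job is handed in; nothing more can be done
None
```

The bottle is open. The white cap stands open side down in the steel tray, released, and I handed the job in at about 21.6 s; no verdict is reported.

**How it went:**
- I turned the cap anticlockwise until it butted on its catch.
- I pressed it 7.1 mm down to its hard stop and turned it about 24° further.
- It eased up freely there, and I lifted it off.
- I set it down gently; the wrist force showed about 13 N at touchdown.

**What went wrong:**
- **First grip:** the fingertips stand about 38 mm behind the reported tool point at that opening, so this grip held only the cap's top edge. It slipped when I firmed it up, with one finger on the cap's top. I rose, measured the offset in two views and regripped lower (width 50.1 mm).
- **Loads over target:** while feeling the catch, the torque reached 0.42 and then 0.64 N m, over the advised 0.3. The push on the hard stop briefly read 22 N, above the 14 to 18 N range, before I eased it to about 15 N. Those wrist readings suggest the cap stayed under the 60 N limit, but the contact force itself is not reported.

**Last checks:**
- The networks put the cap at about (0.473, −0.248). The tray centre is at about (0.477, −0.240), so the cap is within 10 mm of it.
- They disagreed on height, from −1 to 12 mm. The pictures and the touchdown force show it flat on the tray floor.
- The gripper is well clear of the cap and everything else.
- The other things on the bench look unmoved in the top view.

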